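# Press a watch case back home in the screw press

## Robot

A 6-joint arm with a two-finger parallel gripper is mounted at the origin on a cart in front of the work surface, level with it; the furniture and walls round the work are solid. World frame = base frame: x ahead of the robot, y to its left, z up, the work surface at z = 0. Lengths are in m, angles in rad, forces in N, time in s.
With the tool pointing down it reaches from about 0.35 to 0.975 m from the base axis. Payload 4.9 kg.
Tool frame: the origin (TCP) lies on the centre line of the jaws, within the pads' length; the fingertips stand tip_reach ahead of it and the grasp point (between the pads) lies 5 mm behind it (tip_reach is the distance from the TCP to the fingertips, in m); z points along the fingers, y is the line along which they close (so a half turn about z gives the same grasp; the last joint's range is limited). The gripper opens to 85 mm and grips with 20 to 120 N. Pads are 22 mm wide; open, the fingers measure 114 mm over their backs; the gripper's body (76 mm by 85 mm) begins 54 mm behind the grasp point. The pads swing forward as they close: fully open they stand 13 mm farther back than shut.
Start: joints at [-1.405, 0.053, 1.613, -0, 1.476, -0.119], TCP at [0.176, -0.6, 0.222] pointing down, gripper open.
Joint ranges: [-3.01, 3.01], [-1.01, 2.22], [0.06, 2.58], [-1.02, 4.17], [0.09, 2.62], [-3.14, 3.14]. Speed limits (rad/s): [2.57, 2.57, 3.14, 3.14, 3.14, 3.14].

## Interface

Orientations are given as a rotation vector (axis times angle).
In Python, from workcell import * gives the robot as it stands.
- The arm moves only by the shell command python3 -m pendant 'ROWS' [FORCE]. ROWS is text: rows parted by semicolons, each of 7 numbers parted by spaces: the shift along the tool's x, y, z normalised to -1 to 1, where 1 is 800 mm, then the turn, a rotation vector about the tool's x, y, z normalised to -1 to 1, where 1 is pi rad, then the finger opening in mm, from 0 to 85.4. In form: x y z ax ay az grip; .... A call has 1 to 12 rows; each row shifts and turns the commanded pose from where the row before left it, along the tool's axes as they then stand; what a row does not reach is not made up. A row lasts 1/12 s, in which the tool goes at most 41.7 mm and 7.16 degrees, less where a joint would pass 70% of its speed; a pose out of reach is approached as far as the arm can. A call with a number of a shift or a turn outside -1 to 1 is refused whole. A call with a gripper value outside its range is refused whole. The fingers move at their own pace and stop on an object; FORCE is the grip in N (left out, the last holds). Time passes only in rows, so rows that do not move let the fingers close. It gives the time, the measured TCP pose, the force, the opening and the grip force at its end, in the units of the state.
- get_obs(): the state, without advancing time (a new reading comes with each control period).
- get_image(name): name is "scene" or "side" or "wrist"; returns a dict with "pixels" (384x512x3 uint8, blue, green, red), "intrinsics" (3x3 intrinsics, pixels), "k1" (the pictures are not rectified: a ray, as slopes to the right and down, at radius r is drawn at 1 + k1 r^2 times it, then the intrinsics apply), "origin" and "attitude" of the camera in the world. Camera axes: x right, y up, looking along -z (the intrinsics and any distortion apply to the point x, -y, -z); pixel columns grow to the right and rows downward; lengths in m; the calibration is good to about 2 mm. A picture is of the moment at which its call begins. There is no depth.
- close_job(): hands the job in; it is judged then, once.
The state is a dict: "clock": time; "q": joint angles; "joint_vel": joint speeds; "tau": joint torques, N m; "tool_pos": TCP position; "tool_rot": TCP orientation; "wrist_force": force on the tool from outside, world axes, zero at the start; "torque": the same for the moment, N m; "finger_gap": opening from 0.0 (shut) to 1.0 (fully open); "gripper_force": force on a finger pad.
Only numpy, scipy, OpenCV 4.12 (cv2) and the standard library are available. Lean on these libraries where they do the work, as an engineer would, in place of code of your own. Each camera call takes 0.05 s, during which the arm holds its last target. There are 200 camera calls.

## Task

The watch case lies face down on the slide of the grey screw press with its brass back still standing proud. With the fingertips, push the slide by its upright end plate all the way in under the ram until it meets the stop, then gently push the hand wheel round by its red handle exactly one full turn clockwise seen from above, so that the handle is back where it started and the back is pressed home. Only push: do not grip the handle, pick nothing up, never go past the turn, and leave the other things on the bench alone.

Things in the scene. Friction and masses are not known exactly. Their poses are not given: they have to be found in the camera images.
- press: grey cast screw press, fixed: bed 98 x 250 x 14 mm with two steel rails along its y axis (tops 25 mm above the bench), column behind (+x), arm over the rails. Origin: bed's underside, straight below the screw and wheel axis, which is its z axis. Its y axis points out along the rails to the robot's left, where the slide comes in; bed ends at y = 200 mm. Stands turned 0.2 to 0.42 rad to the left
- slide: loose aluminium slide (0.3 to 0.55 kg), 60 x 174 x 10 mm, between the rails (2 mm play a side), carrying a blue holder and the watch case, 40 mm dia. Origin: underside, below the watch's centre; axes as the press's. Leading end y = -34 mm; end plate's outer face y = 140 mm. Starts 35 to 60 mm out; home with its origin over the press's origin. Needs 2 to 5 N to push; the stop is rigid
- push_face (a point): centre of the outer face of the slide's upright end plate, 44 mm above the bench; the plate is 52 mm wide (x), 8 mm thick, its top 59 mm above the bench. Push here towards the press's -y. Same axes as the slide
- slide_home (a point): point on the bed at the middle of the end stop's inner face, at y = -34 mm on the press, 14 mm above the bench: the slide's leading end meets the stop here. Same axes as the press
- wheel_hub (a point): top of the wheel's steel hub on the wheel's axis, 163 mm above the bench (a brass nut on it reaches 167 mm). The wheel: black rim of 55 mm radius to the middle of its 11 mm bar, rim top 163 mm above the bench, three spokes no higher. Nothing near it stands higher but its handle
- wheel (a joint): angle of the hand wheel (rad): 0 at the start, growing clockwise seen from above; 6.283 is one full turn. It can turn on past that, or backwards, without a stop. It stays where it is left: friction 0.12 N m (2 to 3 N at the handle) plus 0.08 N m per rad/s of damping. Squeezing or hitting it with over 38 N counts as gripping. One turn lowers the ram 6 mm
- wheel_handle (a point): middle of the red upright handle on the wheel's rim, 190 mm above the bench; handle 18 mm dia, from 167 to 208 mm above the bench on a 15 mm steel pin, 55 mm from the wheel's axis, going round with the wheel. Starts in any direction. The point's x axis points outwards from the wheel's axis, z up
- ram (a joint): travel of the ram with its white nylon die, 33 mm dia (m): 0 at the start, growing downward, geared to the wheel at 6 mm a turn. The die starts 3.5 mm above the raised case back
- case_back (a joint): how far the brass case back, 33 mm dia, has been pressed into the case (m): 0 standing proud, 0.0025 fully home; it stays where it is pressed, about 6 N
- loupe: bystander: eyepiece loupe, black and gold, 35 mm dia, 30 mm high, standing loose; origin at the centre of its underside
- movement_b: bystander: watch movement in a grey round holder, 36 mm dia, 9 mm high, loose; origin at the centre of its underside
- opener: bystander: blue-handled case opener, 30 x 126 x 13 mm, lying loose; origin at the centre of its underside
- brush: bystander: small wooden brush, 12 x 120 x 20 mm, lying loose; origin at the centre of its underside
- hammer: bystander: small hammer with wooden handle, 42 x 142 x 13 mm, lying loose; origin at the centre of its underside
- bell_glass: bystander: clear glass bell cover with a knob, 67 mm dia, 74 mm high, standing loose; origin at the centre of its underside

How it is judged:
On the way, in this order (a step that is already met when the one before it is completed fails the run):
1. the slide is pushed in to its stop under the ram, with the wheel not yet turned (y of slide in the frame of press below 0.004 m and value of joint wheel below 0.4 rad), for 0.2 s.
2. the wheel has been pushed one full turn clockwise and the case back is pressed home (y of slide in the frame of press below 0.004 m and value of joint wheel between 6.063 and 6.503 rad and value of joint case_back above 0.0015 m), for 0.2 s.
At the end, for the whole second after the job is handed in: The slide is against its stop (within 4 mm), the wheel stands one full turn clockwise from its start within 0.22 rad (12 mm at the handle), the ram is at least 5.5 mm down, the case back is at least 1.5 mm pressed in, and wheel and slide are at rest (all of step 2 and value of joint ram above 0.0055 m and velocity of joint wheel between -0.05 and 0.05 rad/s and linear speed of slide below 0.01 m/s); the robot touches nothing.
It fails at once if the wheel is turned on more than 0.35 rad past the full turn: the glass would crack (value of joint wheel above 6.633 rad).
It fails at once if the wheel is turned more than 0.4 rad while the slide is not home under the ram (value of joint wheel above 0.4 rad and y of slide in the frame of press above 0.006 m).
It fails at once if the slide is lifted or tipped out of its rails (z of slide in the frame of press above 0.024 m or angle between slide's own z axis and vertical above 0.15 rad).
It fails at once if the wheel's handle is gripped or forced (over 38 N on the wheel) (contact force between the fingers and wheel above 38 N).
It fails at once if a bystander is moved more than 20 mm (distance of any of loupe, movement_b, opener, brush, hammer, bell_glass from where it was at the start of the episode above 0.02 m).
It also fails if it takes over 54 s, if anything falls off the work surface, if the arm or the gripper's body presses on something with over 40 N, if the wrist force passes 120 N, or if a joint passes its speed limit or range.

## Working session

There is one attempt and no reset: what is moved stays moved. The work goes in short steps, Python scripts to look and compute and a shell command to move; the robot and the scene stay as the last step left them, time stands still between calls to the robot, and variables do not carry over. Pictures are saved under pics/ and viewed, at most 10 in all, crops included, and the job is handed in when it is done.

```bash
ls; mkdir -p pics; python3 - <<'E'
from workcell import *
import cv2,numpy as np
o=get_obs(); print(o)
for n in("scene","side"):
    g=get_image(n); cv2.imwrite(f"pics/{n}0.png",g["pixels"]); print(n,g["intrinsics"],g["k1"],g["origin"],g["attitude"])
import workcell; print([x for x in dir(workcell) if x[0]!='_'])
try: print(tip_reach)
except Exception as e: print(e)
E
```

```text
pics
{'clock': 0.0, 'q': array([-1.40502865e+00,  5.33642928e-02,  1.61429321e+00, -8.31194283e-06,
        1.47599087e+00, -1.19044890e-01]), 'joint_vel': array([-0.00163285,  0.00341194,  0.00112196,  0.00082496,  0.00047155,
       -0.0008173 ]), 'tau': array([-9.43952473e-04, -3.93683982e+01, -3.70180714e+01, -1.64454414e-04,
        6.89217442e-03, -1.57369209e-05]), 'tool_pos': array([ 0.17547587, -0.59919467,  0.2207589 ]), 'tool_rot': array([-3.10775707e+00, -4.45581532e-01,  8.83649196e-05]), 'wrist_force': array([ 0.59964725, -0.78337483, -0.46699135]), 'torque': array([ 0.00602068,  0.03600138, -0.0127917 ]), 'gripper_force': 0.0, 'finger_gap': 1.0003494353615712}
scene [[403.40951049   0.         262.8961111 ]
 [  0.         403.40951049 198.8475901 ]
 [  0.           0.           1.        ]] -0.12987660787387162 [-0.03096023  0.36711313  0.92774342] [ 0.34809974 -0.82370767 -2.18900441]
side [[445.85420572   0.         259.50495577]
 [  0.         445.85420572 196.4519146 ]
 [  0.           0.           1.        ]] -0.1668049588595027 [ 0.40417316 -1.10082404  0.6084917 ] [ 1.13992559 -0.052777   -0.06272798]
['PlanningError', 'close_job', 'get_image', 'get_obs', 'tip_reach']
0.014
```

View pics/scene0.png

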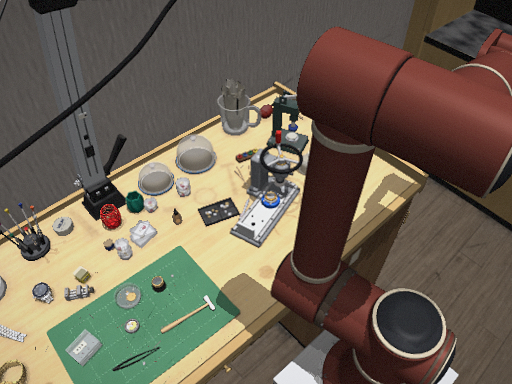

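View pics/side0.png

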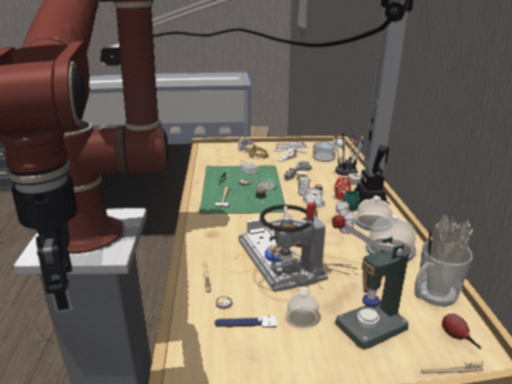

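```bash
cat > h.py <<'E'
import cv2,numpy as np
from workcell import *
from scipy.spatial.transform import Rotation as R
def rays(g,uv):
    uv=np.array(uv,float).reshape(-1,1,2); k=np.array([g["k1"],0,0,0,0.])
    p=cv2.undistortPoints(uv,np.array(g["intrinsics"]),k).reshape(-1,2)
    d=np.c_[p[:,0],-p[:,1],-np.ones(len(p))]
    return np.array(g["origin"]),R.from_rotvec(g["attitude"]).apply(d)
def plane(g,uv,z):
    o,d=rays(g,uv); return o+d*((z-o[2])/d[:,2])[:,None]
def proj(g,P):
    c=R.from_rotvec(g["attitude"]).inv().apply(np.atleast_2d(P)-g["origin"])
    c=c*[1,-1,-1]; k=np.array([g["k1"],0,0,0,0.])
    return cv2.projectPoints(c,np.zeros(3),np.zeros(3),np.array(g["intrinsics"]),k)[0].reshape(-1,2)
def two(g1,a,g2,b):
    o1,d1=rays(g1,a);o2,d2=rays(g2,b);d1=d1[0];d2=d2[0]
    t=np.linalg.lstsq(np.c_[d1,-d2],o2-o1,rcond=None)[0]
    p,q=o1+t[0]*d1,o2+t[1]*d2
    return (p+q)/2,np.linalg.norm(p-q)
def red(g,box):
    x0,y0,x1,y1=box; im=g["pixels"][y0:y1,x0:x1].astype(int)
    m=((im[...,2]>110)&(im[...,1]<60)&(im[...,0]<60)).astype(np.uint8)
    n,l,s,c=cv2.connectedComponentsWithStats(m)
    return [(s[i].tolist(),(c[i]+[x0,y0]).round(1)) for i in range(1,n) if s[i][4]>15]
E
python3 - <<'E'
from h import *
s=get_image("scene");d=get_image("side")
print(red(s,(250,115,310,180)),red(d,(250,190,335,240)))
a=cv2.resize(s["pixels"][120:250,220:320],None,fx=4,fy=4,interpolation=2)
b=cv2.resize(d["pixels"][190:320,225:325],None,fx=4,fy=4,interpolation=2)
cv2.imwrite("pics/crop1.png",np.hstack([a,b]))
E
```

```text
[([26, 15, 5, 6, 22], array([278.2, 132.4]))] [([57, 15, 7, 11, 42], array([309.7, 208.8]))]
```

View pics/crop1.png

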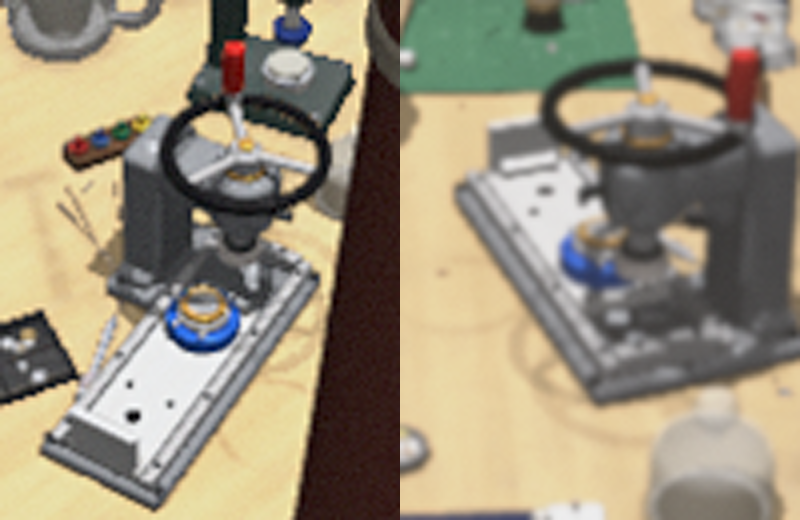

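```bash
python3 - <<'E'
from h import *
from scipy.optimize import least_squares
s=get_image("scene");d=get_image("side")
S=lambda x,y:[220+x/4,120+y/4]; D=lambda x,y:[225+(x-400)/4,190+y/4]
print("nut",two(s,S(247,147),d,D(648,98)))
print("handle top",two(s,S(234,44),d,D(742,50)))
print("handle mid",two(s,S(233,67),d,D(741,83)))
for g,off,box in((s,"s",(256,140,306,178)),(d,"d",(256,202,318,236))):
    x0,y0,x1,y1=box; m=(g["pixels"][y0:y1,x0:x1].max(2)<55)
    v,u=np.nonzero(m); P=plane(g,np.c_[u+x0,v+y0],0.1575)[:,:2]
    f=least_squares(lambda c:np.hypot(*(P-c).T)-0.055,P.mean(0),loss='soft_l1',f_scale=.003)
    print("rim",off,len(P),f.x,np.abs(f.fun).mean())
for g,pts in((s,[S(158,490),S(318,275),S(45,445)]),(d,[D(460,185),D(597,388)])):
    P=plane(g,pts,0.014)[:,:2]; print(P.round(4)); e=P[1]-P[0]; print("len",np.linalg.norm(e),"ang",np.arctan2(e[1],e[0]))
# end plate top: 59mm, outer face top edge
print("plate",plane(s,[S(78,412),S(140,440),S(68,430),S(138,470)],0.059).round(4))
print("case",plane(s,[S(203,298)],0.04), plane(d,[D(600,238)],0.04))
E
```

```text
nut (array([ 0.53473305, -0.23207982,  0.16233481]), np.float64(0.004137367610958305))
handle top (array([ 0.58075684, -0.26356051,  0.20659081]), np.float64(3.26192589353848e-05))
handle mid (array([ 0.58090245, -0.26320496,  0.18651017]), np.float64(0.001343082919276339))
rim s 450 [ 0.53365923 -0.22766706] 0.0069479376862397295
rim d 213 [ 0.53480262 -0.23471411] 0.0024833044668070487
[[ 0.4364 -0.0623]
 [ 0.5022 -0.288 ]
 [ 0.5178 -0.0291]]
len 0.23506580763200954 ang -1.2872809638525293
[[ 0.4379 -0.0606]
 [ 0.5054 -0.2932]]
len 0.24215059113838247 ang -1.2884703487057088
plate [[ 0.4972 -0.044   0.059 ]
 [ 0.4515 -0.0595  0.059 ]
 [ 0.4901 -0.0291  0.059 ]
 [ 0.4341 -0.0421  0.059 ]]
case [[ 0.52773091 -0.18969872  0.04      ]] [[ 0.51903277 -0.17613211  0.04      ]]
```

The scene picture shows the press with the wheel hub near (282,157), the red handle near (278,137), and the slide's end plate near (247,227). In the side picture the hub is near (287,214) and the handle near (310,211). The tool's axes already line up with the press: tool x is press x, and tool y is press -y.

```bash
python3 -m pendant '0 0 -0.05 0 0 0 0; 0.028 -0.0307 -0.01 0 0 0 0; 0.028 -0.0307 -0.01 0 0 0 0; 0.028 -0.0307 -0.01 0 0 0 0; 0.028 -0.0307 -0.01 0 0 0 0; 0.028 -0.0307 -0.01 0 0 0 0; 0.028 -0.0307 0 0 0 0 0; 0.028 -0.0307 0 0 0 0 0; 0.028 -0.0307 0 0 0 0 0; 0.028 -0.0307 0 0 0 0 0; 0.028 -0.0307 0 0 0 0 0; 0.028 -0.0307 0 0 0 0 0'; python3 -m pendant '0.028 -0.0307 0 0 0 0 0; 0.028 -0.0307 0 0 0 0 0; 0.028 -0.0307 0 0 0 0 0; 0.028 -0.0307 0 0 0 0 0; 0.028 -0.0307 0 0 0 0 0; 0.028 -0.0307 0 0 0 0 0; 0.028 -0.0307 0 0 0 0 0; 0.028 -0.0307 0 0 0 0 0; 0.028 -0.0307 0 0 0 0 0; 0 0 0 0 0 0 0; 0 0 0 0 0 0 0'
python3 - <<'E'
from h import *
g=get_image("wrist"); cv2.imwrite("pics/w1.png",g["pixels"]); print(get_obs()["q"],g["origin"],g["attitude"])
E
```

```text
clock: 1.3
tool_pos: [0.3365, -0.2698, 0.3021]
tool_rot: [3.109, 0.445, 0.001]
wrist_force: [0.2, 0.1, -0.4]
finger_gap: 0.002
gripper_force: 0.0
clock: 2.22
tool_pos: [0.4677, -0.0012, 0.3018]
tool_rot: [3.109, 0.451, -0.001]
wrist_force: [0.2, -0.5, -0.3]
finger_gap: -0.002
gripper_force: 0.0
[-1.63766001e-01 -3.69539428e-01  1.85758932e+00 -4.63275409e-04
  1.65405278e+00  1.12073631e+00] [0.53465643 0.01855024 0.45436443] [-0.24206986  0.17792119 -1.27498237]
```

View pics/w1.png

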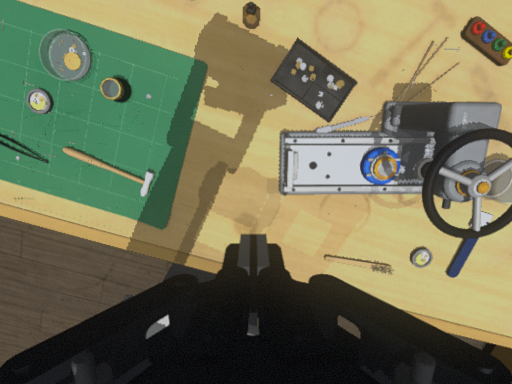

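The wrist view shows the bed's end corners near (281,132) and (281,194), the end plate near (290,164), and the nut at (482,188).

```bash
python3 - <<'E'
from h import *
g=get_image("wrist")
P=g["pixels"]; print(plane(g,[[482,188]],.165), plane(g,[[281,132],[281,194]],.014))
n=plane(g,[[482,188]],.165)[0,:2]
e=plane(g,[[281,132],[420,131],[281,194],[420,194]],.014)[:,:2]
for a,b in((0,1),(2,3)):
  v=e[a]-e[b]; print("yaw",np.arctan2(v[1],v[0])-np.pi/2)
cv2.imwrite("pics/w1c.png",cv2.resize(P[120:215,270:420],None,fx=5,fy=5,interpolation=2))
E
```

```text
[[ 0.53255983 -0.23449586  0.165     ]] [[ 0.52253386 -0.03061919  0.014     ]
 [ 0.43157272 -0.05989281  0.014     ]]
yaw 0.29659304560024635
yaw 0.2848451919391417
```

View pics/w1c.png

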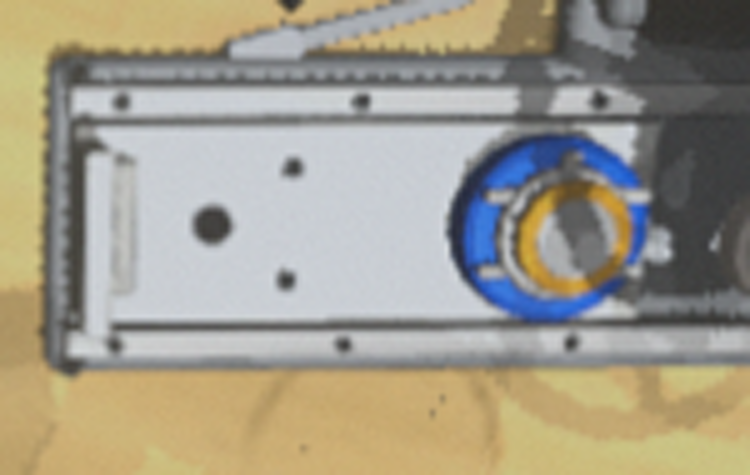

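```bash
python3 -m pendant '0 0 0.035 0 0 0 0; 0 0 0.035 0 0 0 0; 0 0 0.035 0 0 0 0; 0 0 0.035 0 0 0 0; 0 0 0.035 0 0 0 0; 0 0 0.035 0 0 0 0; 0 0 0.035 0 0 0 0; 0 0 0.035 0 0 0 0; 0 0 0.025 0 0 0 0; 0 0 0.01 0 0 0 0; 0 0 0 0 0 0 0'; python3 -m pendant '0 0.01 0 0 0 0 0; 0 0.01 0 0 0 0 0;0 0.01 0 0 0 0 0;0 0 0 0 0 0 0';  python3 -m pendant '0 0.005 0 0 0 0 0; 0 0.005 0 0 0 0 0;0 0.005 0 0 0 0 0;0 0.005 0 0 0 0 0'
python3 - <<'E'
from h import *
g=get_image("wrist"); cv2.imwrite("pics/w2.png",g["pixels"])
E
```

```text
clock: 3.23
tool_pos: [0.4655, -0.0033, 0.0479]
tool_rot: [-3.109, -0.442, 0.007]
wrist_force: [0.3, -0.6, -0.2]
finger_gap: -0.0
gripper_force: 0.0
clock: 3.57
tool_pos: [0.4762, -0.0275, 0.052]
tool_rot: [3.108, 0.443, 0.005]
wrist_force: [0.1, -0.9, -0.3]
finger_gap: -0.001
gripper_force: 0.0
clock: 3.9
tool_pos: [0.4789, -0.0412, 0.0501]
tool_rot: [3.11, 0.446, 0.0]
wrist_force: [0.2, 0.0, -0.9]
finger_gap: -0.001
gripper_force: 0.0
```

View pics/w2.png

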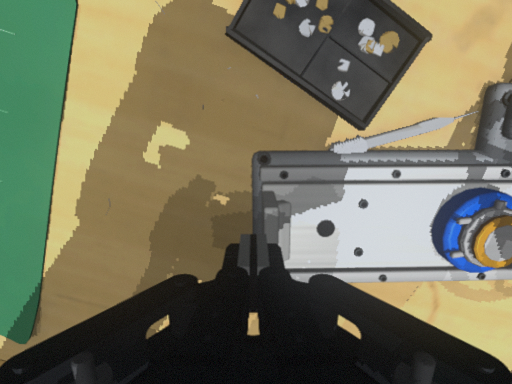

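The fingertips are behind the plate, which is near (275,225), and have not touched it yet.

```bash
python3 -m pendant '0 0.005 0 0 0 0 0; 0 0.005 0 0 0 0 0;0 0.005 0 0 0 0 0;0 0.005 0 0 0 0 0';python3 -m pendant '0 0.005 0 0 0 0 0; 0 0.005 0 0 0 0 0;0 0.005 0 0 0 0 0;0 0.005 0 0 0 0 0'; python3 -m pendant '0 0.004 0 0 0 0 0; 0 0.004 0 0 0 0 0; 0 0.003 0 0 0 0 0'
```

```text
clock: 4.28
tool_pos: [0.4834, -0.0566, 0.05]
tool_rot: [3.11, 0.446, -0.0]
wrist_force: [0.5, -0.6, -0.1]
finger_gap: 0.001
gripper_force: 0.0
clock: 4.62
tool_pos: [0.4879, -0.072, 0.05]
tool_rot: [3.11, 0.446, 0.0]
wrist_force: [0.1, 0.0, 0.2]
finger_gap: -0.002
gripper_force: 0.0
clock: 4.87
tool_pos: [0.4903, -0.0804, 0.05]
tool_rot: [3.11, 0.446, 0.0]
wrist_force: [-0.2, 0.7, -0.6]
finger_gap: 0.001
gripper_force: 0.0
```

```bash
python3 - <<'E'
from h import *
g=get_image("wrist"); s=get_image("scene"); print(get_obs()["wrist_force"])
P=get_obs()["tool_pos"]; print(P,proj(s,P))
a=cv2.resize(s["pixels"][120:250,220:320],None,fx=3,fy=3,interpolation=2)
cv2.imwrite("pics/w3.png",np.hstack([g["pixels"][:384],np.pad(a,((0,0),(0,0),(0,0)))[:384,:280]]))
E
```

```text
[-0.50068054  0.08617877  0.66560748]
[ 0.49036038 -0.08039081  0.05003648] [[251.27596981 219.43638697]]
```

View pics/w3.png

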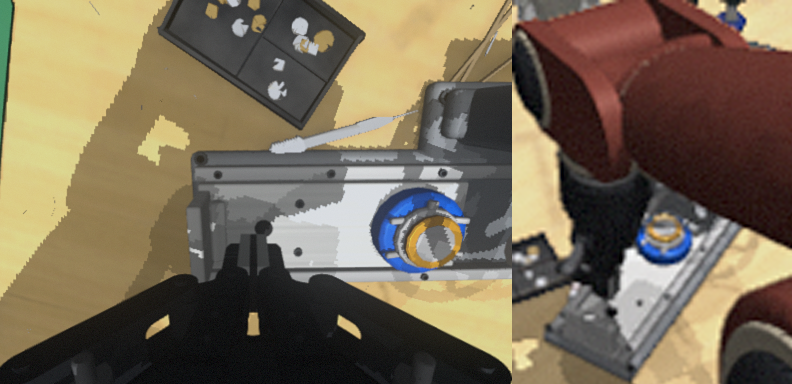

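```bash
python3 - <<'E'
from h import *
g=get_image("wrist"); d=get_image("side"); o=get_obs(); P=o["tool_pos"]; Rt=R.from_rotvec(o["tool_rot"])
T=P+Rt.apply([0,0,.014])
print("tip",T,proj(g,T),proj(d,T),"tcp",proj(g,P))
ax=np.array([.533,-.2345,0]);Y=np.array([-np.sin(.285),np.cos(.285),0]);X=np.array([np.cos(.285),np.sin(.285),0])
for y in (.19,.2): 
  for x in(-.026,.026):
    for z in (.024,.059): print(y,x,z,proj(g,ax+x*X+y*Y+[0,0,z]).round(0))
print(plane(g,[[193,153],[193,195],[193,280]],.059),(plane(g,[[193,153]],.014)-ax)@np.c_[X,Y])
a=cv2.resize(d["pixels"][190:290,225:325],None,fx=4,fy=4,interpolation=2)
b=cv2.resize(g["pixels"][140:300,170:320],None,fx=2.5,fy=2.5,interpolation=2)
cv2.imwrite("pics/w4.png",np.hstack([a,b[:400]]))
E
```

```text
tip [ 0.49020564 -0.08005245  0.03596819] [[251.65465474 231.86710992]] [[260.10446078 232.06891235]] tcp [[251.61095743 241.35778668]]
0.19 -0.026 0.024 [[208. 263.]]
0.19 -0.026 0.059 [[200. 294.]]
0.19 0.026 0.024 [[205. 190.]]
0.19 0.026 0.059 [[194. 207.]]
0.2 -0.026 0.024 [[194. 263.]]
0.2 -0.026 0.059 [[182. 294.]]
0.2 0.026 0.024 [[189. 190.]]
0.2 0.026 0.059 [[175. 207.]]
[[ 0.53166755 -0.03790581  0.059     ]
 [ 0.5106593  -0.04276557  0.059     ]
 [ 0.46220011 -0.05384551  0.059     ]] [[0.04832078 0.1982214 ]]
```

View pics/w4.png

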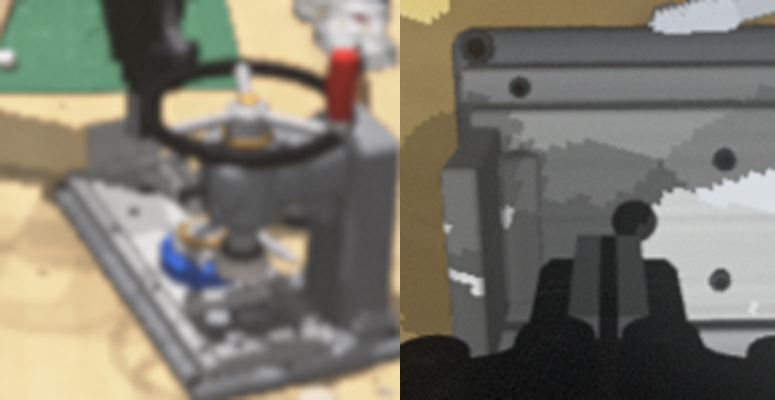

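```bash
python3 - <<'E'
from h import *
g=get_image("wrist"); s=get_image("side"); c=get_image("scene"); o=get_obs()
w=dict(g); w["origin"]=[0.53465643,0.01855024,0.45436443]; w["attitude"]=[-0.24206986,0.17792119,-1.27498237]
ax=np.array([.533,-.2345,0]);Y=np.array([-np.sin(.285),np.cos(.285),0]);X=np.array([np.cos(.285),np.sin(.285),0]); B=np.c_[X,Y]
f=lambda g,uv,z:((plane(g,uv,z)-ax)@B).round(4).tolist()
print("cam",g["origin"],g["attitude"])
print("hole w1",f(w,[[312.4,165]],.024),"now",f(g,[[263.2,228]],.024))
print("watch w1",f(w,[[384.5,166]],.04),"now",f(g,[[435,240]],.04))
print("plate top outer w1",f(w,[[287.4,150],[287.4,188]],.059),"now",f(g,[[188,206]],.059),"foot now",f(g,[[198,192]],.024))
# plate heights via corner seen in two views
print(two(w,[287.4,150],g,[188,206]))
print("nut now? bedcorner",f(g,[[193,153]],.014))
E
```

```text
cam [ 0.55715028 -0.06060162  0.2025643 ] [-0.24121907  0.17809899 -1.27850066]
hole w1 [[0.0002, 0.1522]] now [[0.0, 0.153]]
watch w1 [[0.0019, 0.0503]] now [[-0.0019, 0.0474]]
plate top outer w1 [[0.0265, 0.1947], [-0.0266, 0.1928]] now [[0.0265, 0.1936]] foot now [[0.0247, 0.1948]]
(array([ 0.50334428, -0.0407665 ,  0.05671414]), np.float64(0.0005332211764829706))
nut now? bedcorner [[0.0483, 0.1986]]
```

The slide has not moved: it is still 53 mm out. The fingertips went past the plate without registering any contact force. I'll lift out, go back outside, and try again a little lower with close force readings.

```bash
python3 -m pendant '0 0 -0.035 0 0 0 0; 0 0 -0.035 0 0 0 0; 0 0 -0.01 0 0 0 0; 0 -0.04 0 0 0 0 0; 0 -0.04 0 0 0 0 0; 0 -0.01 0 0 0 0 0; 0 0 0.03 0 0 0 0; 0 0 0.04 0 0 0 0; 0 0 0.02 0 0 0 0; 0 0 0 0 0 0 0';  for i in 1; do python3 -m pendant '0 0.006 0 0 0 0 0; 0 0.006 0 0 0 0 0';  python3 -m pendant '0 0.004 0 0 0 0 0';  python3 -m pendant '0 0.004 0 0 0 0 0';  python3 -m pendant '0 0.004 0 0 0 0 0'; python3 -m pendant '0 0.004 0 0 0 0 0'; done | grep -v grip
python3 - <<'E'
from h import *
g=get_image("wrist"); ax=np.array([.533,-.2345,0]);Y=np.array([-np.sin(.285),np.cos(.285),0])
o=get_obs(); print((o["tool_pos"]-ax)@Y, o["wrist_force"]); cv2.imwrite("pics/w5.png",g["pixels"])
E
```

```text
clock: 6.05
tool_pos: [0.4661, -0.0102, 0.0373]
tool_rot: [-3.107, -0.446, 0.013]
wrist_force: [-0.0, 0.8, -0.9]
finger_gap: 0.003
gripper_force: 0.0
clock: 6.22
tool_pos: [0.4737, -0.0207, 0.0431]
tool_rot: [3.109, 0.447, 0.003]
wrist_force: [-0.4, -0.1, 0.2]
finger_gap: -0.004
clock: 6.3
tool_pos: [0.4754, -0.0243, 0.0439]
tool_rot: [3.108, 0.445, 0.005]
wrist_force: [-0.1, 0.2, 0.2]
finger_gap: -0.002
clock: 6.38
tool_pos: [0.4761, -0.0273, 0.0438]
tool_rot: [3.109, 0.445, 0.005]
wrist_force: [0.3, -0.5, 0.3]
finger_gap: 0.001
clock: 6.47
tool_pos: [0.4766, -0.0302, 0.0433]
tool_rot: [3.109, 0.445, 0.004]
wrist_force: [-0.6, 0.0, -0.4]
finger_gap: 0.0
clock: 6.55
tool_pos: [0.477, -0.0331, 0.0429]
tool_rot: [3.109, 0.445, 0.002]
wrist_force: [0.1, -0.6, -0.3]
finger_gap: -0.003
0.20868862012027642 [ 0.01191653 -0.0038929   0.44278179]
```

View pics/w5.png

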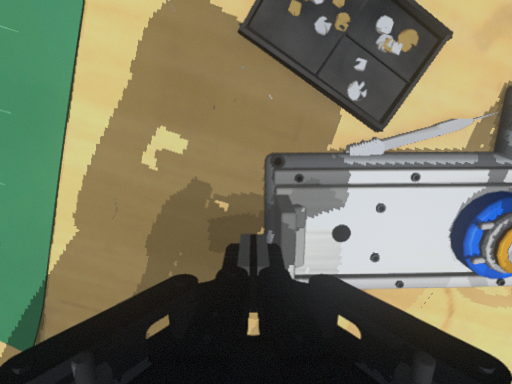

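The fingertips at (253,240) are just outside the plate, whose top edge is near column 278. I'll advance in small steps.

```bash
(python3 -m pendant '0 0.004 0 0 0 0 0';  python3 -m pendant '0 0.004 0 0 0 0 0';  python3 -m pendant '0 0.004 0 0 0 0 0'; python3 -m pendant '0 0.004 0 0 0 0 0';python3 -m pendant '0 0.004 0 0 0 0 0';python3 -m pendant '0 0.004 0 0 0 0 0') | egrep 'pos|wrist'
python3 - <<'E'
from h import *
g=get_image("wrist"); ax=np.array([.533,-.2345,0]);Y=np.array([-np.sin(.285),np.cos(.285),0])
o=get_obs(); print((o["tool_pos"]-ax)@Y, o["wrist_force"],o["torque"],o["tau"]); cv2.imwrite("pics/w6.png",cv2.resize(g["pixels"][130:290,220:380],None,fx=3,fy=3,interpolation=2))
E
```

```text
tool_pos: [0.4773, -0.0356, 0.0422]
wrist_force: [-1.7, 4.6, 0.2]
tool_pos: [0.4779, -0.0379, 0.0421]
wrist_force: [-1.6, 4.8, 3.8]
tool_pos: [0.4789, -0.0411, 0.0421]
wrist_force: [-0.8, 4.4, 2.9]
tool_pos: [0.4799, -0.0444, 0.0421]
wrist_force: [-1.7, 5.5, 3.3]
tool_pos: [0.4809, -0.0476, 0.0421]
wrist_force: [-1.3, 5.3, 2.8]
tool_pos: [0.4818, -0.0508, 0.0421]
wrist_force: [-1.3, 4.6, 3.6]
0.19001833023945508 [-2.14411991  3.75796706  2.1659085 ] [0.55466442 0.19608825 0.00508481] [-9.69198123e-01 -2.73902696e+01 -3.19172752e+01 -6.61670119e-01
 -4.74051945e-01 -1.58920308e-02]
```

View pics/w6.png

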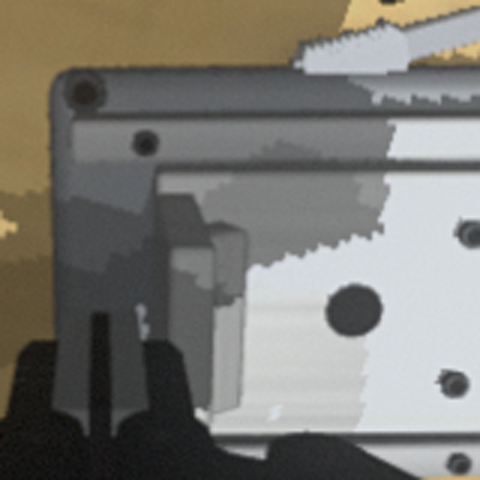

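Contact is made at about 5 N and the slide is moving, with roughly 37 mm to go.

```bash
(python3 -m pendant '0 0.004 0 0 0 0 0;0 0.004 0 0 0 0 0;0 0.004 0 0 0 0 0;0 0.004 0 0 0 0 0;0 0.004 0 0 0 0 0'; python3 -m pendant '0 0.004 0 0 0 0 0;0 0.004 0 0 0 0 0;0 0.003 0 0 0 0 0';  python3 -m pendant '0 0.003 0 0 0 0 0;0 0.002 0 0 0 0 0') | egrep 'pos|wrist'
python3 - <<'E'
from h import *
g=get_image("wrist"); ax=np.array([.533,-.2345,0]);Y=np.array([-np.sin(.285),np.cos(.285),0]);X=np.array([np.cos(.285),np.sin(.285),0])
o=get_obs(); print((o["tool_pos"]-ax)@np.c_[X,Y], o["wrist_force"])
E
```

```text
tool_pos: [0.4862, -0.0661, 0.0421]
wrist_force: [-0.9, 5.2, 2.8]
tool_pos: [0.4887, -0.0747, 0.0421]
wrist_force: [-1.6, 5.2, 3.3]
tool_pos: [0.4898, -0.0785, 0.0421]
wrist_force: [-1.8, 6.4, 3.0]
[0.00244716 0.16157165] [-1.06079212  3.57478818  3.58943684]
```

```bash
(python3 -m pendant '0 0.002 0 0 0 0 0;0 0.002 0 0 0 0 0'; python3 -m pendant '0 0.002 0 0 0 0 0;0 0.0015 0 0 0 0 0';  python3 -m pendant '0 0.0015 0 0 0 0 0') | egrep 'pos|wrist'
```

```text
tool_pos: [0.4906, -0.0813, 0.0421]
wrist_force: [-1.5, 5.8, 3.4]
tool_pos: [0.4914, -0.0841, 0.0421]
wrist_force: [-1.9, 5.3, 3.6]
tool_pos: [0.4918, -0.0852, 0.0421]
wrist_force: [-2.3, 5.7, 3.9]
```

```bash
(python3 -m pendant '0 0.0015 0 0 0 0 0'; python3 -m pendant '0 0.0015 0 0 0 0 0';  python3 -m pendant '0 0.0015 0 0 0 0 0';  python3 -m pendant '0 0.001 0 0 0 0 0') | egrep 'pos|wrist'
```

```text
tool_pos: [0.4921, -0.0863, 0.0421]
wrist_force: [-1.1, 5.0, 4.1]
tool_pos: [0.4923, -0.0871, 0.0421]
wrist_force: [-3.3, 8.9, 5.1]
tool_pos: [0.4923, -0.0872, 0.042]
wrist_force: [-4.4, 13.4, 7.1]
tool_pos: [0.4923, -0.0873, 0.042]
wrist_force: [-4.4, 15.0, 8.5]
```

The slide is against the stop: force climbed to about 15 N with no further travel. Next I'll back off, raise, and hover over the start side of the handle.

```bash
(python3 -m pendant '0 -0.005 0 0 0 0 0; 0 -0.035 0 0 0 0 0; 0 0 -0.032 0 0 0 0; 0 0 -0.032 0 0 0 0; 0 0 -0.032 0 0 0 0; 0 0 -0.032 0 0 0 0; 0 0 -0.032 0 0 0 0; 0 0 -0.032 0 0 0 0; 0 0 -0.032 0 0 0 0; 0 0 -0.032 0 0 0 0; 0 0 -0.032 0 0 0 0; 0 0 0 0 0 0 0'; python3 -m pendant '0.008 0.03 0 0 0 0 0;0.008 0.03 0 0 0 0 0;0.008 0.03 0 0 0 0 0;0.008 0.03 0 0 0 0 0;0.008 0.03 0 0 0 0 0;0.008 0.03 0 0 0 0 0;0.008 0.03 0 0 0 0 0;0.008 0.03 0 0 0 0 0;0 0 0 0 0 0 0;0 0 0 0 0 0 0') 
python3 - <<'E'
from h import *
ax=np.array([.533,-.2345,0]);Y=np.array([-np.sin(.285),np.cos(.285),0]);X=np.array([np.cos(.285),np.sin(.285),0])
o=get_obs(); print((o["tool_pos"]-ax)@np.c_[X,Y]); g=get_image("wrist"); d=get_image("side")
print(red(d,(250,190,335,240)),g["origin"],g["attitude"])
cv2.imwrite("pics/w7.png",np.hstack([g["pixels"],cv2.resize(d["pixels"][170:298,235:331],None,fx=3,fy=3,interpolation=2)]))
E
```

```text
clock: 9.78
tool_pos: [0.4867, -0.0607, 0.2789]
tool_rot: [3.103, 0.444, 0.015]
wrist_force: [0.4, -0.4, 0.1]
finger_gap: -0.001
gripper_force: 0.0
clock: 10.62
tool_pos: [0.5869, -0.2303, 0.2708]
tool_rot: [3.11, 0.443, -0.003]
wrist_force: [-0.6, 0.8, 0.7]
finger_gap: 0.0
gripper_force: 0.0
[ 0.05289904 -0.01111741]
[([57, 14, 7, 14, 57], array([309.6, 209.5]))] [ 0.65416881 -0.21087282  0.42324362] [-0.24277696  0.17968304 -1.28009148]
```

View pics/w7.png

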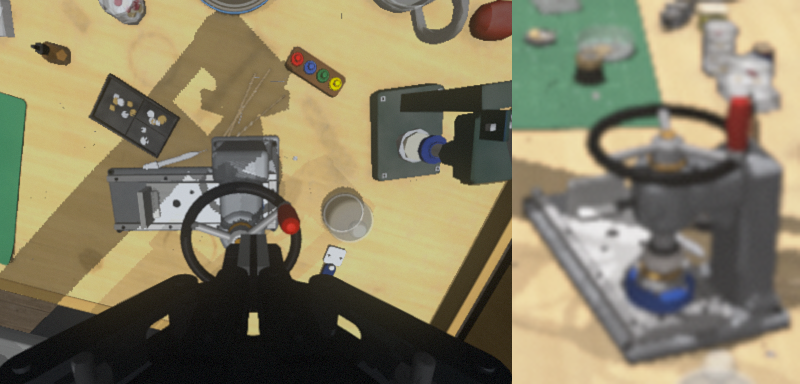

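The slide is home under the ram, with the holder under the screw. The handle top shows at about (292,227) in the wrist image.

```bash
cat >> h.py <<'E'
ax=np.array([.533,-.2345,0]);Y=np.array([-np.sin(.285),np.cos(.285),0]);X=np.array([np.cos(.285),np.sin(.285),0]);B=np.c_[X,Y]
def redmask(g,lo=110):
    im=g["pixels"].astype(int); return ((im[...,2]>lo)&(im[...,1]<70)&(im[...,0]<70)).astype(np.uint8)
E
python3 - <<'E'
from h import *
g=get_image("wrist"); d=get_image("side"); s=get_image("scene")
for im,n,box in((g,"w",(270,195,310,245)),(d,"d",(295,195,325,235)),(s,"s",(265,120,292,160))):
    m=redmask(im,70); x0,y0,x1,y1=box; c=m[y0:y1,x0:x1]; v,u=np.nonzero(c)
    if len(u): print(n,len(u),u.min()+x0,u.max()+x0,v.min()+y0,v.max()+y0,u.mean()+x0,v.mean()+y0)
print("top",(plane(g,[[292,227]],.208)-ax)@B, "bottom",(plane(g,[[288,208]],.175)-ax)@B)
w,h=two(g,[291,222],d,[309.8,204]);print(w,h,(w-ax)@B)
m=g["pixels"].max(2)<45
u,v=np.meshgrid(np.arange(512),np.arange(384)); sel=m&(v<236)&(v>176)&(u>172)&(u<312)
sel&=~((u>222)&(u<280)&(v>215))
P=(plane(g,np.c_[u[sel],v[sel]],.1575)-ax)@B
from scipy.optimize import least_squares
f=least_squares(lambda c:np.hypot(*(P-c).T)-.055,[0,0],loss='soft_l1',f_scale=.002); print("rim ctr press",len(P),f.x,np.median(np.abs(f.fun)))
E
```

```text
w 503 272 301 195 235 289.7972166998012 219.1868787276342
d 122 297 314 204 224 309.8606557377049 211.70491803278688
s 273 265 291 130 159 278.5128205128205 140.9047619047619
top [[ 0.03636686 -0.04132962]] bottom [[ 0.04156328 -0.04185716]]
[ 0.58054994 -0.26293202  0.20243198] 0.0019679448610264165 [ 0.03763798 -0.04065415]
rim ctr press 722 [ 0.00284553 -0.00015138] 0.0023579565211672773
```

```bash
python3 -m pendant '0 0 0.03 0 0 0 0;0 0 0.03 0 0 0 0;0 0 0.03 0 0 0 0;0 0 0.011 0 0 0 0;0 0 0 0 0 0 0;0 0 0 0 0 0 0'; python3 - <<'E'
from h import *
p=(get_obs()["tool_pos"]-ax)@B; print(p)
a=np.radians(-12-6*np.arange(0,61)); c=.055*np.c_[np.cos(a),np.sin(a)]; c[0]=p
r=(np.diff(c,axis=0)*[1,-1]/.8); q=np.round(np.cumsum(r,0),4); q=np.diff(np.vstack([[0,0],q]),axis=0)
for i in range(0,60,12): print(";".join(f"{x:.4f} {y:.4f} 0 0 0 0 0" for x,y in q[i:i+12]))
E
```

```text
clock: 11.37
tool_pos: [0.5871, -0.2285, 0.192]
tool_rot: [3.11, 0.447, -0.0]
wrist_force: [0.4, -0.2, 1.8]
finger_gap: 0.001
gripper_force: 0.0
[ 0.05362294 -0.00946908]
-0.0016 0.0094 0 0 0 0 0;-0.0026 0.0067 0 0 0 0 0;-0.0033 0.0064 0 0 0 0 0;-0.0039 0.0061 0 0 0 0 0;-0.0045 0.0056 0 0 0 0 0;-0.0051 0.0051 0 0 0 0 0;-0.0056 0.0045 0 0 0 0 0;-0.0061 0.0039 0 0 0 0 0;-0.0064 0.0033 0 0 0 0 0;-0.0067 0.0025 0 0 0 0 0;-0.0069 0.0019 0 0 0 0 0;-0.0071 0.0011 0 0 0 0 0
-0.0072 0.0004 0 0 0 0 0;-0.0072 -0.0004 0 0 0 0 0;-0.0071 -0.0011 0 0 0 0 0;-0.0070 -0.0019 0 0 0 0 0;-0.0067 -0.0025 0 0 0 0 0;-0.0064 -0.0033 0 0 0 0 0;-0.0060 -0.0039 0 0 0 0 0;-0.0056 -0.0045 0 0 0 0 0;-0.0051 -0.0051 0 0 0 0 0;-0.0045 -0.0056 0 0 0 0 0;-0.0040 -0.0061 0 0 0 0 0;-0.0032 -0.0064 0 0 0 0 0
-0.0026 -0.0067 0 0 0 0 0;-0.0019 -0.0069 0 0 0 0 0;-0.0011 -0.0072 0 0 0 0 0;-0.0004 -0.0071 0 0 0 0 0;0.0004 -0.0072 0 0 0 0 0;0.0011 -0.0071 0 0 0 0 0;0.0019 -0.0070 0 0 0 0 0;0.0026 -0.0067 0 0 0 0 0;0.0032 -0.0064 0 0 0 0 0;0.0040 -0.0060 0 0 0 0 0;0.0045 -0.0056 0 0 0 0 0;0.0051 -0.0051 0 0 0 0 0
0.0056 -0.0046 0 0 0 0 0;0.0060 -0.0039 0 0 0 0 0;0.0064 -0.0032 0 0 0 0 0;0.0067 -0.0026 0 0 0 0 0;0.0070 -0.0019 0 0 0 0 0;0.0071 -0.0011 0 0 0 0 0;0.0072 -0.0004 0 0 0 0 0;0.0072 0.0004 0 0 0 0 0;0.0071 0.0011 0 0 0 0 0;0.0069 0.0019 0 0 0 0 0;0.0067 0.0026 0 0 0 0 0;0.0064 0.0032 0 0 0 0 0
0.0061 0.0039 0 0 0 0 0;0.0056 0.0046 0 0 0 0 0;0.0051 0.0051 0 0 0 0 0;0.0045 0.0056 0 0 0 0 0;0.0039 0.0060 0 0 0 0 0;0.0033 0.0064 0 0 0 0 0;0.0026 0.0067 0 0 0 0 0;0.0018 0.0070 0 0 0 0 0;0.0011 0.0071 0 0 0 0 0;0.0004 0.0072 0 0 0 0 0;-0.0004 0.0071 0 0 0 0 0;-0.0011 0.0072 0 0 0 0 0
```

```bash
(python3 -m pendant '-0.0016 0.0094 -0.005 0 0 0 0;-0.0026 0.0067 0 0 0 0 0'; python3 -m pendant '-0.0033 0.0064 0 0 0 0 0;-0.0039 0.0061 0 0 0 0 0';python3 -m pendant '-0.0045 0.0056 0 0 0 0 0;-0.0051 0.0051 0 0 0 0 0;-0.0056 0.0045 0 0 0 0 0')|egrep 'pos|wrist'; python3 - <<'E'
from h import *
p=(get_obs()["tool_pos"]-ax)@B; print(p,np.hypot(*p),np.degrees(np.arctan2(p[1],p[0])))
g=get_image("wrist"); d=get_image("side")
for im,box in((g,(230,180,340,260)),(d,(240,190,335,240))): print(red(im,box))
E
```

```text
tool_pos: [0.5891, -0.2433, 0.1991]
wrist_force: [-0.4, -0.4, 0.4]
tool_pos: [0.5856, -0.254, 0.1974]
wrist_force: [0.5, 5.0, 3.8]
tool_pos: [0.5773, -0.2683, 0.1973]
wrist_force: [1.7, 3.6, 4.7]
[ 0.03299022 -0.04491677] 0.05573033987643253 -53.70366780756287
[]
[([62, 17, 6, 15, 66], array([304.1, 213.4]))]
```

```bash
cat >> h.py <<'E'
def handle():
    d=get_image("side"); m=redmask(d,90); m[:, :240]=0; m[:,335:]=0; m[:190]=0; m[245:]=0
    n,l,s,c=cv2.connectedComponentsWithStats(m)
    o=get_obs(); p=(o["tool_pos"]-ax)@B
    print("finger",p.round(4),np.hypot(*p).round(4),np.degrees(np.arctan2(p[1],p[0])).round(1),"z",o["tool_pos"][2],"F",o["wrist_force"].round(1))
    for i in range(1,n):
        if s[i][4]<12: continue
        top=[s[i][0]+s[i][2]/2-.5,s[i][1]]
        q=((plane(d,[top],.208)-ax)@B)[0]; print("handle",s[i].tolist(),q.round(4),np.hypot(*q).round(4),np.degrees(np.arctan2(q[1],q[0])).round(1))
E
python3 -c "
from h import *
handle()"
(python3 -m pendant '-0.0061 0.0039 0 0 0 0 0;-0.0064 0.0033 0 0 0 0 0;-0.0067 0.0025 0 0 0 0 0;-0.0069 0.0019 0 0 0 0 0;-0.0071 0.0011 0 0 0 0 0';)|egrep 'pos|wrist'
python3 -c "
from h import *
handle()"
```

```text
finger [ 0.0323 -0.0458] 0.056 -54.8 z 0.19709328938718307 F [-0.5  1.6  5.9]
handle [301, 206, 9, 17, 102] [ 0.0178 -0.0553] 0.0581 -72.2
handle [333, 218, 2, 9, 15] [ 0.047  -0.1232] 0.1319 -69.1
tool_pos: [0.5549, -0.2853, 0.1968]
wrist_force: [2.5, 6.0, 6.1]
finger [ 0.0058 -0.0552] 0.0555 -84.1 z 0.19684606604043023 F [0.6 3.3 5.3]
handle [290, 206, 8, 21, 131] [-0.0047 -0.0473] 0.0475 -95.7
handle [333, 218, 2, 9, 15] [ 0.047  -0.1232] 0.1319 -69.1
```

```bash
(python3 -m pendant '-0.0072 0.0004 0 0 0 0 0;-0.0072 -0.0004 0 0 0 0 0;-0.0071 -0.0011 0 0 0 0 0;-0.0070 -0.0019 0 0 0 0 0;-0.0067 -0.0025 0 0 0 0 0;-0.0064 -0.0033 0 0 0 0 0'; python3 -c "
from h import *
handle()" ; python3 -m pendant '-0.0060 -0.0039 0 0 0 0 0;-0.0056 -0.0045 0 0 0 0 0;-0.0051 -0.0051 0 0 0 0 0;-0.0045 -0.0056 0 0 0 0 0;-0.0040 -0.0061 0 0 0 0 0;-0.0032 -0.0064 0 0 0 0 0')|egrep 'pos|wrist|dle|ger '
python3 -c "
from h import *
handle()"
```

```text
tool_pos: [0.5216, -0.2887, 0.1973]
wrist_force: [3.2, 1.2, 4.2]
finger [-0.0275 -0.0487] 0.0559 -119.5 z 0.1971378368919921 F [ 2.4 -0.4  5.3]
handle [275, 206, 8, 19, 116] [-0.0339 -0.0369] 0.0501 -132.6
handle [333, 218, 2, 9, 15] [ 0.047  -0.1232] 0.1319 -69.1
tool_pos: [0.4914, -0.271, 0.1964]
wrist_force: [4.4, -1.9, 5.4]
finger [-0.0506 -0.0223] 0.0553 -156.2 z 0.19627548157275657 F [ 3.1 -0.9  6.2]
handle [263, 205, 8, 15, 88] [-0.0555 -0.0242] 0.0605 -156.5
handle [333, 218, 2, 9, 15] [ 0.047  -0.1232] 0.1319 -69.1
```

```bash
cat >> h.py <<'E'
def wr():
    g=get_image("wrist"); m=redmask(g,80); m[:120]=0
    n,l,s,c=cv2.connectedComponentsWithStats(m)
    for i in range(1,n):
        if s[i][4]>25:
            q=((plane(g,[c[i]],.195)-ax)@B)[0]; print("wrist",s[i].tolist(),c[i].round(0),q.round(4),np.degrees(np.arctan2(q[1],q[0])).round(1))
E
python3 -c "
from h import *
wr()
s=get_image('scene'); print(red(s,(220,100,330,220)), proj(s,get_obs()['tool_pos']))"
```

```text
wrist [217, 236, 22, 24, 196] [225. 245.] [-0.0536 -0.0064] -173.2
[([74, 48, 10, 4, 19], array([298.6, 149.2]))] [[303.25185172 148.89046729]]
```

```bash
(python3 -m pendant '-0.0026 -0.0067 0 0 0 0 0;-0.0019 -0.0069 0 0 0 0 0;-0.0011 -0.0072 0 0 0 0 0;-0.0004 -0.0071 0 0 0 0 0;0.0004 -0.0072 0 0 0 0 0;0.0011 -0.0071 0 0 0 0 0'; python3 -c "
from h import *
handle();wr()"; python3 -m pendant '0.0019 -0.0070 0 0 0 0 0;0.0026 -0.0067 0 0 0 0 0;0.0032 -0.0064 0 0 0 0 0;0.0040 -0.0060 0 0 0 0 0;0.0045 -0.0056 0 0 0 0 0;0.0051 -0.0051 0 0 0 0 0')|egrep 'pos|wrist|dle|ger '
python3 -c "
from h import *
handle();wr()"
```

```text
tool_pos: [0.4787, -0.24, 0.1963]
wrist_force: [5.2, -4.4, 4.1]
finger [-0.0534  0.011 ] 0.0545 168.4 z 0.19627500396683653 F [ 4.8 -1.3  4.2]
handle [259, 201, 6, 13, 73] [-0.0583 -0.0025] 0.0584 -177.5
handle [333, 218, 2, 9, 15] [ 0.047  -0.1232] 0.1319 -69.1
wrist [217, 217, 25, 35, 530] [228. 233.] [-0.0489  0.025 ] 152.9
tool_pos: [0.487, -0.2085, 0.1967]
wrist_force: [5.0, -8.9, 4.5]
finger [-0.0362  0.0387] 0.053 133.1 z 0.19681384304540572 F [ 4.3 -5.   4.7]
handle [264, 194, 6, 14, 78] [-0.0352  0.0273] 0.0445 142.2
handle [333, 218, 2, 9, 16] [ 0.047  -0.1232] 0.1319 -69.1
wrist [220, 203, 30, 41, 769] [233. 224.] [-0.0265  0.0494] 118.3
```

```bash
(python3 -m pendant '0.0056 -0.0046 0 0 0 0 0;0.0060 -0.0039 0 0 0 0 0;0.0064 -0.0032 0 0 0 0 0;0.0067 -0.0026 0 0 0 0 0;0.0070 -0.0019 0 0 0 0 0;0.0071 -0.0011 0 0 0 0 0'; python3 -c "
from h import *
handle();wr()"; python3 -m pendant '0.0072 -0.0004 0 0 0 0 0;0.0072 0.0004 0 0 0 0 0;0.0071 0.0011 0 0 0 0 0;0.0069 0.0019 0 0 0 0 0;0.0067 0.0026 0 0 0 0 0;0.0064 0.0032 0 0 0 0 0')|egrep 'pos|wrist|dle|ger '
python3 -c "
from h import *
handle();wr()"
```

```text
tool_pos: [0.5112, -0.1859, 0.1965]
wrist_force: [-1.7, -6.9, 7.6]
finger [-0.0064  0.053 ] 0.0534 96.9 z 0.19646790996324706 F [-1.8 -3.9  7.2]
handle [276, 190, 6, 14, 78] [-0.002   0.0385] 0.0386 93.0
handle [333, 218, 2, 9, 15] [ 0.047  -0.1232] 0.1319 -69.1
wrist [232, 194, 31, 42, 882] [246. 217.] [0.0081 0.0564] 81.8
tool_pos: [0.5436, -0.1845, 0.1962]
wrist_force: [-7.1, -9.7, 9.4]
finger [0.0251 0.0446] 0.0512 60.7 z 0.19631319221654078 F [-5.9 -7.9  8.7]
handle [292, 190, 6, 15, 70] [0.0318 0.0266] 0.0415 40.0
handle [333, 218, 2, 9, 16] [ 0.047  -0.1232] 0.1319 -69.1
wrist [243, 202, 29, 33, 635] [256. 221.] [0.037  0.0425] 49.0
```

```bash
(python3 -m pendant '0.0061 0.0039 0 0 0 0 0;0.0056 0.0046 0 0 0 0 0;0.0051 0.0051 0 0 0 0 0'; python3 -m pendant '0.0045 0.0056 0 0 0 0 0;0.0039 0.0060 0 0 0 0 0')|egrep 'pos|wrist|dle|ger '
python3 -c "
from h import *
handle();wr()"
```

```text
tool_pos: [0.558, -0.1919, 0.1962]
wrist_force: [-13.6, -10.1, 12.5]
tool_pos: [0.5654, -0.1993, 0.1961]
wrist_force: [-20.4, -10.4, 13.9]
finger [0.0413 0.0239] 0.0478 30.0 z 0.1961885595897209 F [-16.8  -9.3  13.9]
handle [302, 191, 6, 17, 91] [0.0505 0.0142] 0.0525 15.7
handle [333, 218, 2, 9, 16] [ 0.047  -0.1232] 0.1319 -69.1
wrist [249, 210, 28, 30, 531] [263. 224.] [0.0514 0.0179] 19.2
```

Force is building because the finger's side face is pushing the handle outward. I'll relieve it and set the fingertip squarely behind the handle again.

```bash
(python3 -m pendant '-0.010 0 0 0 0 0 0; 0 -0.01 0 0 0 0 0;0 -0.012 0 0 0 0 0;0 0 0 0 0 0 0';python3 -c "
from h import *
handle();wr()"; python3 -m pendant '0.008 0 0 0 0 0 0;0.0075 0 0 0 0 0 0;0 0 0 0 0 0 0')|egrep 'pos|wrist|dle|ger '
python3 -c "
from h import *
handle();wr()"
```

```text
tool_pos: [0.5568, -0.1781, 0.1937]
wrist_force: [1.3, -0.5, -0.0]
finger [0.039  0.0467] 0.0608 50.1 z 0.19412533144969096 F [ 0.2 -0.4 -0.4]
handle [303, 191, 5, 17, 77] [0.0516 0.0138] 0.0534 15.0
handle [333, 218, 2, 9, 16] [ 0.047  -0.1232] 0.1319 -69.1
wrist [292, 205, 29, 33, 713] [306. 222.] [0.0512 0.0164] 17.7
tool_pos: [0.5714, -0.1765, 0.1956]
wrist_force: [-0.6, -0.1, 0.3]
finger [0.0527 0.0448] 0.0692 40.4 z 0.19552524250404874 F [ 0.2  0.8 -0.2]
handle [303, 191, 5, 16, 73] [0.0516 0.0138] 0.0534 15.0
handle [333, 218, 2, 9, 16] [ 0.047  -0.1232] 0.1319 -69.1
wrist [287, 229, 33, 34, 633] [302. 246.] [0.0494 0.016 ] 17.9
```

```bash
(python3 -m pendant '0 0.005 0 0 0 0 0;0 0.005 0 0 0 0 0;0.002 0.0094 0 0 0 0 0; 0.0006 0.0096 0 0 0 0 0';python3 -m pendant '-0.0006 0.0096 0 0 0 0 0;-0.002 0.0094 0 0 0 0 0;0 0 0 0 0 0 0')|egrep 'pos|wrist|dle|ger '
python3 -c "
from h import *
handle();wr();print(red(get_image('side'),(250,190,335,240)))"
```

```text
tool_pos: [0.5796, -0.1975, 0.1956]
wrist_force: [3.0, 7.8, 0.7]
tool_pos: [0.5823, -0.2148, 0.1967]
wrist_force: [1.4, 1.3, 2.2]
finger [0.0526 0.0052] 0.0529 5.6 z 0.19657331693597355 F [1.6 0.4 2.9]
handle [308, 194, 7, 19, 97] [ 0.0569 -0.0052] 0.0572 -5.3
handle [333, 218, 2, 9, 16] [ 0.047  -0.1232] 0.1319 -69.1
wrist [267, 229, 23, 26, 329] [279. 239.] [ 0.0532 -0.0101] -10.7
[([58, 5, 6, 15, 53], array([310.5, 202. ]))]
```

```bash
cat >> h.py <<'E'
def tri():
    r=[]
    for n,box in (("wrist",(200,150,340,300)),("side",(240,190,331,245))):
        g=get_image(n); m=redmask(g,90); k=np.zeros_like(m); x0,y0,x1,y1=box; k[y0:y1,x0:x1]=1
        N,l,s,c=cv2.connectedComponentsWithStats(m*k); i=1+np.argmax(s[1:,4]); r+=[g,c[i]]; print(n,s[i].tolist(),c[i].round(1))
    p,e=two(*r); q=(p-ax)@B; print("tri",q.round(4),"z",p[2].round(4),"err",e.round(4),"r",np.hypot(*q).round(4),np.degrees(np.arctan2(q[1],q[0])).round(1),get_obs()["clock"])
E
python3 -m pendant '0 -0.01 0 0 0 0 0;0 -0.02 0 0 0 0 0;0 -0.02 0 0 0 0 0;0 0 0 0 0 0 0'|grep pos
python3 -c "
from h import *
handle();tri()"
```

```text
tool_pos: [0.5684, -0.1719, 0.1948]
finger [0.0517 0.0489] 0.0712 43.4 z 0.195055098096123 F [-0.1  0.2 -0.1]
handle [308, 196, 7, 16, 85] [ 0.0521 -0.0147] 0.0542 -15.8
handle [333, 218, 2, 9, 16] [ 0.047  -0.1232] 0.1319 -69.1Traceback (most recent call last):
  File "<string>", line 3, in <module>
    handle();tri()
             ~~~^^
  File "h.py", line 47, in tri
    N,l,s,c=cv2.connectedComponentsWithStats(m*k); i=1+np.argmax(s[1:,4]); r+=[g,c[i]]; print(n,s[i].tolist(),c[i].round(1))
                                                       ~~~~~~~~~^^^^^^^^^
    return _wrapfunc(a, 'argmax', axis=axis, out=out, **kwds)
    return bound(*args, **kwds)
ValueError: attempt to get argmax of an empty sequence
```

```bash
sed -i 's/(200,150,340,300)/(200,150,400,330)/' h.py; python3 -c "
from h import *
tri()
import h
d=get_image('side'); im=cv2.imread('pics/side0.png')
h.get_image=lambda n:dict(d,pixels=im)
handle()"
```

```text
wrist [340, 227, 30, 28, 568] [355.4 241.3]
side [308, 196, 7, 16, 85] [311.  204.3]
tri [ 0.0508 -0.0149] z 0.189 err 0.0044 r 0.053 -16.3 18.7333
finger [0.0519 0.0465] 0.0697 41.8 z 0.19563801962035707 F [ 0.5 -0.9  0.4]
handle [306, 204, 9, 16, 107] [ 0.0319 -0.0502] 0.0595 -57.5
handle [333, 218, 2, 8, 15] [ 0.047  -0.1232] 0.1319 -69.1
```

```bash
(python3 -m pendant '0 0.0125 0 0 0 0 0;0 0.0125 0 0 0 0 0;0 0.0125 0 0 0 0 0;0 0.008 0 0 0 0 0; 0 0.0045 0 0 0 0 0';python3 -m pendant '-0.0034 0.009 0 0 0 0 0;-0.0045 0.0084 0 0 0 0 0;0 0 0 0 0 0 0')|egrep 'pos|wrist|dle|ger '
python3 -m pendant '0 -0.005 0 0 0 0 0;0 -0.02 0 0 0 0 0;0 -0.02 0 0 0 0 0;0 0 0 0 0 0 0'|grep pos
python3 -c "
from h import *
handle();tri()"
```

```text
tool_pos: [0.5812, -0.215, 0.1954]
wrist_force: [-1.1, 2.5, 1.9]
tool_pos: [0.5791, -0.2296, 0.1956]
wrist_force: [0.5, 1.1, 0.6]
tool_pos: [0.5679, -0.191, 0.1954]
finger [0.0457 0.0307] 0.0551 33.9 z 0.1955948300400526 F [ 0.7 -0.6  0.8]
handle [309, 199, 7, 16, 92] [ 0.0472 -0.0293] 0.0555 -31.9
handle [333, 218, 2, 9, 16] [ 0.047  -0.1232] 0.1319 -69.1
wrist [337, 223, 29, 29, 594] [351.3 238.2]
side [309, 199, 7, 16, 93] [312.1 207.1]
tri [ 0.0466 -0.0293] z 0.1893 err 0.004 r 0.055 -32.2 19.9333
```

```bash
(python3 -m pendant '0 0.0125 0 0 0 0 0;0 0.0125 0 0 0 0 0;0 0.012 0 0 0 0 0;0 0.008 0 0 0 0 0';python3 -m pendant '-0.0039 0.0048 0 0 0 0 0;-0.0039 0.0048 0 0 0 0 0;-0.0039 0.0047 0 0 0 0 0;0 0 0 0 0 0 0')|egrep 'pos|wrist|dle|ger '
python3 -m pendant '0 -0.005 0 0 0 0 0;0 -0.02 0 0 0 0 0;0 -0.02 0 0 0 0 0;0 0 0 0 0 0 0'|grep pos
python3 -c "
from h import *
handle();tri(); print(red(get_image('side'),(250,190,335,240)))"
```

```text
tool_pos: [0.5792, -0.2307, 0.1955]
wrist_force: [-2.7, 3.3, 0.9]
tool_pos: [0.5726, -0.2432, 0.1955]
wrist_force: [0.6, 1.4, 0.2]
tool_pos: [0.5621, -0.2048, 0.1955]
finger [0.0364 0.0192] 0.0411 27.8 z 0.19566301807178924 F [0.2 0.5 0.1]
handle [308, 201, 8, 17, 100] [ 0.0416 -0.038 ] 0.0563 -42.4
handle [333, 218, 2, 9, 16] [ 0.047  -0.1232] 0.1319 -69.1
wrist [335, 217, 29, 31, 614] [349.9 233.2]
side [308, 201, 8, 17, 102] [311.5 209.5]
tri [ 0.0402 -0.0396] z 0.1894 err 0.0035 r 0.0564 -44.6 21.0833
[([58, 12, 7, 14, 60], array([311.2, 208.2]))]
```

```bash
(python3 -m pendant '0 0.0125 0 0 0 0 0;0 0.0125 0 0 0 0 0;0 0.012 0 0 0 0 0;0 0.008 0 0 0 0 0';python3 -m pendant '-0.0018 0.0017 0 0 0 0 0;-0.0018 0.0017 0 0 0 0 0;0 0 0 0 0 0 0')|egrep 'pos|wrist|dle|ger '
python3 -m pendant '0 -0.005 0 0 0 0 0;0 -0.02 0 0 0 0 0;0 -0.015 0 0 0 0 0;0 0 -0.04 0 0 0 0;0 0 -0.04 0 0 0 0;0 0 -0.03 0 0 0 0;0 0 0 0 0 0 0; 0 0 0 0 0 0 0'|grep pos
python3 -c "
from h import *
handle();tri(); print(red(get_image('side'),(250,190,335,240)))
s=get_image('scene'); print(red(s,(250,115,310,180)))"
```

```text
tool_pos: [0.5733, -0.2441, 0.1955]
wrist_force: [-3.0, 5.3, 2.4]
tool_pos: [0.5711, -0.2462, 0.1955]
wrist_force: [0.1, 0.9, 0.7]
tool_pos: [0.5627, -0.2144, 0.2862]
finger [0.0335 0.0113] 0.0354 18.7 z 0.28385650515661115 F [ 0.6 -0.6 -0.1]
handle [307, 202, 9, 16, 99] [ 0.0383 -0.0421] 0.0569 -47.7
handle [333, 218, 2, 9, 16] [ 0.047  -0.1232] 0.1319 -69.1
wrist [299, 182, 19, 19, 266] [308.9 190.6]
side [307, 202, 9, 16, 99] [311.3 209.8]
tri [ 0.04   -0.0396] z 0.1885 err 0.0029 r 0.0563 -44.7 22.5333
[([59, 13, 6, 12, 50], array([310.9, 207.7]))]
[([23, 15, 6, 7, 25], array([275.6, 132.6])), ([32, 42, 12, 4, 16], array([287.6, 158.2]))]
```

```bash
python3 -c "
from h import *
s=get_image('scene');d=get_image('side')
s0=dict(s,pixels=cv2.imread('pics/scene0.png'));d0=dict(d,pixels=cv2.imread('pics/side0.png'))
for a in (-38,-43,-48,-53,-58):
    p=ax+.055*(np.cos(np.radians(a))*X+np.sin(np.radians(a))*Y)+[0,0,.2]; print(a,proj(s,p).round(1),proj(d,p).round(1))
def hue(g,b):
    x0,y0,x1,y1=b; i=g['pixels'][y0:y1,x0:x1].astype(float); w=np.clip(i[...,2]-2.2*np.maximum(i[...,1],i[...,0]),0,None); w/=i[...,2]+20; w[w<.1]=0
    v,u=np.mgrid[y0:y1,x0:x1]; ys=np.nonzero(w.sum(1)>.5)[0]; return (w*u).sum()/w.sum(),(w*v).sum()/w.sum(),ys.min()+y0,ys.max()+y0,w.sum()
print('scene',hue(s0,(268,125,288,146)),hue(s,(268,125,288,146)))
print('side',hue(d0,(300,198,322,224)),hue(d,(300,198,322,224)))
i=np.hstack([cv2.resize(x,None,fx=6,fy=6,interpolation=0) for x in (s0['pixels'][120:170,255:305],s['pixels'][120:170,255:305])])
cv2.imwrite('pics/cmp.png',i)
"
```

```text
-38 [[275.3 133.6]] [[311.1 203.5]]
-43 [[276.9 133.3]] [[310.6 204.4]]
-48 [[278.6 133. ]] [[309.9 205.3]]
-53 [[280.3 132.9]] [[308.9 206.1]]
-58 [[282.  132.8]] [[307.8 206.9]]
scene (np.float64(277.9989960957233), np.float64(136.25561615887452), np.int64(130), np.int64(142), np.float64(29.058294703608627)) (np.float64(275.08995679874397), np.float64(136.3718859510769), np.int64(130), np.int64(143), np.float64(30.614325681288413))
side (np.float64(309.99101092511535), np.float64(209.04688540460657), np.int64(203), np.int64(215), np.float64(12.082388255911253)) (np.float64(311.2250772100324), np.float64(207.95145985024683), np.int64(202), np.int64(214), np.float64(11.483934245057778))
```

The scene and side views both show the handle about 8 degrees short of its start. I'll give it one more small push, with the finger set slightly further out.

```bash
(python3 -m pendant '0.012 0 0.03 0 0 0 0;0 0 0.04 0 0 0 0;0 0 0.04 0 0 0 0;0 0 0 0 0 0 0';python3 -m pendant '0 0.012 0 0 0 0 0;0 0.012 0 0 0 0 0;0 0.006 0 0 0 0 0;-0.001 0.003 0 0 0 0 0;-0.002 0.003 0 0 0 0 0;-0.002 0.003 0 0 0 0 0;0 0 0 0 0 0 0')|egrep 'pos|wrist|dle|ger '
python3 -c "
from h import *
handle()"
python3 -m pendant '0 -0.005 0 0 0 0 0;0 -0.02 0 0 0 0 0;0 -0.015 0 0 0 0 0;0 0 -0.04 0 0 0 0;0 0 -0.04 0 0 0 0;0 0 -0.03 0 0 0 0;0 0 0 0 0 0 0; 0 0 0 0 0 0 0'|grep pos
cat >> h.py <<'E'
def cmp():
    def hue(g,b):
        x0,y0,x1,y1=b; i=g['pixels'][y0:y1,x0:x1].astype(float); w=np.clip(i[...,2]-2.2*np.maximum(i[...,1],i[...,0]),0,None); w/=i[...,2]+20; w[w<.1]=0
        v,u=np.mgrid[y0:y1,x0:x1]; return (w*u).sum()/w.sum(),(w*v).sum()/w.sum(),w.sum()
    print('scene 278.0 136.3',np.round(hue(get_image('scene'),(268,125,288,146)),1),'side 310 209',np.round(hue(get_image('side'),(300,198,322,224)),1),get_obs()['clock'])
E
python3 -c "
from h import *
cmp()"
```

```text
tool_pos: [0.5672, -0.2104, 0.1867]
wrist_force: [-1.5, 0.4, -1.6]
tool_pos: [0.5763, -0.2443, 0.1964]
wrist_force: [0.8, 0.7, 1.5]
finger [ 0.0389 -0.0212] 0.0443 -28.6 z 0.1961073100938308 F [-0.7 -0.2  0.1]
handle [307, 200, 8, 18, 102] [ 0.0418 -0.0328] 0.0532 -38.1
handle [333, 218, 2, 9, 15] [ 0.047  -0.1232] 0.1319 -69.1
tool_pos: [0.5679, -0.2119, 0.2861]
scene 278.0 136.3 [275.1 136.4  30. ] side 310 209 [311.2 207.8  11.2] 24.4667
```

```bash
python3 -c "
from h import *
for n,bs in (('scene',[(180,60,260,200),(60,260,240,370)]),('side',[(200,165,285,210),(335,240,500,370)])):
    a=cv2.cvtColor(cv2.imread(f'pics/{n}0.png'),6).astype(np.float32); g=get_image(n); b=cv2.cvtColor(g['pixels'],6).astype(np.float32)
    print(n,g['origin'],[np.round(cv2.phaseCorrelate(a[y0:y1,x0:x1],b[y0:y1,x0:x1])[0],2) for x0,y0,x1,y1 in bs])
"
```

```text
scene [-0.03096023  0.36711313  0.92774342] [array([-0.02,  0.15]), array([-0.05,  0.03])]
side [ 0.40417316 -1.10082404  0.6084917 ] [array([0.1 , 0.45]), array([0.01, 0.52])]
```

```bash
(python3 -m pendant '0.003 0 0.03 0 0 0 0;0 0 0.04 0 0 0 0;0 0 0.04 0 0 0 0;0 0 0 0 0 0 0';python3 -m pendant '0 0.012 0 0 0 0 0;0 0.012 0 0 0 0 0;0 0.01 0 0 0 0 0;0 0.006 0 0 0 0 0;0 0 0 0 0 0 0'; python3 -m pendant '-0.003 0.0035 0 0 0 0 0';python3 -m pendant '-0.003 0.0035 0 0 0 0 0;0 0 0 0 0 0 0')|egrep 'pos|wrist|dle|ger '
python3 -c "
from h import *
handle()"
python3 -m pendant '0 -0.005 0 0 0 0 0;0 -0.02 0 0 0 0 0;0 -0.015 0 0 0 0 0;0 0 -0.04 0 0 0 0;0 0 -0.04 0 0 0 0;0 0 -0.03 0 0 0 0;0 0 0 0 0 0 0; 0 0 0 0 0 0 0'|grep pos
python3 -c "
from h import *
cmp()"
```

```text
tool_pos: [0.5648, -0.2096, 0.1856]
wrist_force: [-2.0, 0.3, -2.6]
tool_pos: [0.5798, -0.2449, 0.1978]
wrist_force: [0.0, 0.4, -0.4]
tool_pos: [0.578, -0.2465, 0.1971]
wrist_force: [1.5, 3.3, 3.0]
tool_pos: [0.5762, -0.25, 0.197]
wrist_force: [1.7, 1.8, 3.4]
finger [ 0.0371 -0.027 ] 0.0459 -36.0 z 0.19698111407669006 F [1.2 0.3 4.7]
handle [307, 201, 8, 18, 112] [ 0.0396 -0.0373] 0.0544 -43.3
handle [333, 218, 2, 9, 15] [ 0.047  -0.1232] 0.1319 -69.1
tool_pos: [0.5668, -0.2181, 0.2854]
scene 278.0 136.3 [276.7 136.3  27.7] side 310 209 [310.6 208.4  12.2] 26.3833
```

```bash
python3 -c "
from workcell import *
o=get_obs(); print(o['wrist_force'],abs(o['joint_vel']).max()); print(close_job())"
```

```text
[-0.40248347 -0.6648389  -0.83762342] 0.018405949054621805
the job is handed in; nothing more can be done
None
```

The job is handed in at about 26 s: the slide was pushed to its stop (by force reading, not re-measured later), and the handle stands about 4° short of one full clockwise turn by camera, inside the 12.6° tolerance. I did not check the case back directly, and I viewed 11 pictures against the limit of 10.

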